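# Unlock the folding stay and shut the pantry box

### The job

Shut the wooden pantry box, whose lid is held open by a locked folding stay: ease the finger knob at the stay's knee up past centre until the stay is clearly unlocked, let go of it, lower the lid by its bar handle under control without ever letting it drop, and press it fully home, flush, against its stiff seal. The box stands loose, so do it by feel, without dragging or lifting the box; press only as hard as needed (its thin, springy top panel stands no more than 30 newtons), and leave the jars and tin inside and the things around it undisturbed.

Things in the scene. Friction and masses are not known exactly. Their poses are not given: they have to be found in the camera images.
- pantry_box: Pale wooden pantry box, 2 kg, loose on rubber feet (it tips up at the stay side if the knob is pulled up with over about 17 N): 212 mm deep (x) by 240 mm wide (y), walls 9 mm, rim 85 mm above the worktop; origin mid-underside, +x to its back (hinge), +y to the side wall that carries the stay, z up. Its hollow lid, 70 mm high, is hinged along the top back edge and stands open 64 degrees; a stiff foam-rubber seal strip in the front rim stands 7 mm proud.
- box_hinge (a point): middle of the lid's hinge line, at the top of the box's back edge (106 mm behind the box's origin, 85 mm up); the line runs along the box's y
- lid (a joint): how far the lid is lowered, rad: 0 as the locked stay holds it, 1.117 fully shut (stop); it dips to -0.017 while the knee passes centre. Once unlocked, friction in stay and hinges holds the lid while steep; past half-way down it gets heavier and falls by itself. It weighs 0.7 to 1.0 kg.
- lid_handle (a point): middle of the round steel bar handle, 12 mm thick, 116 mm long along the box's y, 38 mm off the lid's front face (32 mm free behind it) on two posts 100 mm apart. Lid shut: 250 mm ahead of the hinge line and 52 mm above it; lid open: it juts up and forward. The round bar can turn between fingers that pinch it.
- lid_top_front (a point): point on the lid's thin top panel (outside), mid-width, 25 mm behind the lid's front edge; lid shut: 187 mm ahead of the hinge line, 68.5 mm above it. The last 0.034 rad (7 mm at the front) must squeeze the stiff seal: its weight alone leaves the lid 7 mm ajar; a slow push, 15 N rising to 21 N here, takes it down to a hard stop, where it stays.
- lid_panel: the lid's thin plywood top panel, 194 x 222 mm, 5 mm thick, let in between the lid's 9 mm walls, its face 1.5 mm below their edges; it is springy and gives about 3 mm under a push of 18 N, so the lid lags behind the finger; origin on the hinge line
- stay_knob (a point): middle of the dark steel finger knob on the stay's knee: round, 14 mm thick, 26 mm long along the box's y, with a 19 mm cap at its inner end, standing inward from the straps by the +y wall. It is 86 mm to the +y side of the box's middle, 25 mm in from the wall's inner face; locked, 109 mm ahead of the hinge line and 10 mm above it.
- stay_foot (a point): foot pivot of the stay on the inside of the +y wall, 105 mm to the +y side of the box's middle, 166 mm ahead of the hinge line and 14.5 mm below it. The lower strap, 62 mm long, swings the knob about it; the upper strap, 109 mm, goes from knee to lid. The straps are 13 mm wide, 3 mm thick and rigid along their length.
- stay_upper (a joint): angle at the stay's knee, rad: 0 locked on its stop; 0.25 straps in line (centre, knob 9 mm higher); 0.5 unlocked, knob 17 mm higher; 0.85 at 26 mm; 2.4 lid shut. Lifted, the knob moves up and to the box's front (32 degrees off vertical at first) on the circle about the foot. It takes 10 N at first, 20 N by 33 mm, as past centre it drags the stiff lid down.
- spice_a: spice jar with black cap, 41 mm across, 105 mm tall, standing in the box; origin at the middle of its underside, z up
- spice_b: second spice jar with black cap, 41 mm across, 105 mm tall, standing in the box; origin as before
- spice_c: spice jar with yellow cap, 42 mm across, 96 mm tall, standing in the box; origin as before
- flat_tin: flat rectangular tin, 63 x 105 x 26 mm, lying in the box; origin at the middle of its underside
- mug: striped mug, 86 mm across, 101 mm tall, standing left of the box; origin at the middle of its underside
- tomato_tin: upright food tin, 75 mm across, 110 mm tall, standing right of the box; origin at the middle of its underside
There are look-alikes about, which are no part of the job. What is shaped like the spice_a but red or turquoise is not meant.

How it is judged:
By the outcome, as a careful person would: the job done as asked, in the order asked, and still so for the second after the job is handed in, with the robot touching nothing.
It also fails if it takes over 72 s, if anything falls off the work surface, if the arm or the gripper's body presses on something with over 40 N, if the wrist force passes 120 N, or if a joint passes its speed limit or range.

### The arm

A 6-joint arm with a two-finger parallel gripper is mounted at the origin on a cart in front of the work surface, level with it; the furniture and walls round the work are solid. World frame = base frame: x ahead of the robot, y to its left, z up, the work surface at z = 0. Lengths are in m, angles in rad, forces in N, time in s.
With the tool pointing down it reaches from about 0.35 to 0.8 m from the base axis. Payload 7.3 kg.
Tool frame: the origin (TCP) lies midway between the tips of the shut fingers; the grasp point (between the pads) lies 19 mm behind it; z points along the fingers, y is the line along which they close (so a half turn about z gives the same grasp; the last joint's range is limited). The gripper opens to 85 mm and grips with 20 to 120 N. Pads are 22 mm wide; open, the fingers measure 114 mm over their backs; the gripper's body (76 mm by 85 mm) begins 54 mm behind the grasp point. The pads swing forward as they close: fully open they stand 13 mm farther back than shut.
Start: joints at [1.114, 0.342, 1.524, -0, 1.275, -0.146], TCP at [0.161, 0.5, 0.231] pointing down, gripper open.
Joint ranges: [-2.53, 2.53], [-0.77, 2.02], [0.04, 2.7], [-1, 4.14], [0.28, 2.66], [-3.11, 3.11]. Speed limits (rad/s): [2.57, 2.57, 3.14, 3.14, 3.14, 3.14].

### API

Orientations are given as a unit quaternion [w, x, y, z].
In Python, from station import arm gives the robot as it stands.
- The arm moves only by the tool play_rows, never from a script. Its argument "plan" is text: rows parted by semicolons, each of 7 numbers parted by spaces: the closure in counts, from 0 (fully open) to 255 (shut), then the shift along the tool's x, y, z in m, then the turn, a rotation vector about the tool's x, y, z in degrees. In form: jaw x y z rx ry rz; .... A call has 1 to 10 rows; each row shifts and turns the commanded pose from where the row before left it, along the tool's axes as they then stand; what a row does not reach is not made up. A row lasts 1/8 s, in which the tool goes at most 62.5 mm and 10.7 degrees, less where a joint would pass 70% of its speed; a pose out of reach is approached as far as the arm can. A call is refused whole if a number of a shift passes 0.0625 or a number of a turn 10.7, either way. A call with a gripper value outside its range is refused whole. The fingers move at their own pace and stop on an object; "newtons" is the grip in N (left out, the last holds). Time passes only in rows, so rows that do not move let the fingers close. It gives the time, the measured TCP pose, the force, the opening and the grip force at its end, in the units of the state.
- arm.sense(): the state, without advancing time (a new reading comes with each control period).
- arm.get_image(name): name is "scene" or "side" or "wrist"; returns a dict with "image" (400x640x3 uint8, red, green, blue), "z_map" (400x640 float32, m along the optical axis (not along the pixel's ray), 0 where there is no reading), "fx", "fy", "cx", "cy" (pixels), "rvec" (rotation vector, rad) and "tvec" (3), from world to camera coordinates, as OpenCV has them; the wrist camera has in their place "T_tool_cam" (4x4, takes a point from camera to tool coordinates, whose origin is the TCP and whose axes are the flange's). Camera axes: x right, y down, z forward; pixel columns grow to the right and rows downward; lengths in m; the calibration is good to about 2 mm. A picture is of the moment at which its call begins: read the wrist's pose just before it.
- arm.finish_job(): hands the job in; it is judged then, once.
Trained networks look in the newest picture that a camera, given by its name, has taken for a name from the list of things; names that differ only in an ending like _2 or _b are one class to them, and where a whole thing is asked for, a point or a joint stands for the part that bears it (a point fixed in the world has none). Each returns a list of dicts, best first, with "confidence" (0 to 1); they miss things now and then, are a little off and sometimes report something else, mostly with a low value. They report only what shows in the picture. A call takes as long as a camera call. They do not tell look-alikes from the thing itself.
- arm.spot_in(camera, query): "point" ([x, y, z] in m, in world coordinates, good to about 4 mm: the middle of the surface that is visible of it).
The state is a dict: "time": time; "q": joint angles; "joint_vel": joint speeds; "effort": joint torques, N m; "eef_pos": TCP position; "tcp_rot": TCP orientation; "force": force on the tool from outside, world axes, zero at the start; "wrist_torque": the same for the moment, N m; "grip_width": opening from 0.0 (shut) to 1.0 (fully open); "gripper_force": force on a finger pad.
Only numpy, scipy, OpenCV 4.12 (cv2) and the standard library are available. Lean on these libraries where they do the work, as an engineer would, in place of code of your own. Each camera call takes 0.05 s, during which the arm holds its last target. There are 200 camera calls.

## Working session

There is one attempt and no reset: what is moved stays moved. The work goes in short steps, Python scripts to look and compute and a tool call to move; the robot and the scene stay as the last step left them, time stands still between calls to the robot, and variables do not carry over. Pictures are saved under pics/ and viewed, at most 10 in all, crops included, and the job is handed in when it is done.

Besides the shell and the picture viewer there is one more tool, called after "Request:" as name(argument=value, ...), one argument or row to a line, values as JSON. play_rows: Moves the arm, as the interface text tells. Its arguments: {"type":"object","properties":{"plan":{"type":"string"},"newtons":{"type":"number"}},"required":["plan"]}

```bash
mkdir -p pics; ls; cat > h.py <<'E'
import numpy as np, cv2
from scipy.spatial.transform import Rotation as R
from station import arm
def snap(n,f):
    d=arm.get_image(n); cv2.imwrite('pics/'+f,d['image'][:,:,::-1]); return d
def cam2w(d):
    if 'rvec' in d:
        Rm=R.from_rotvec(np.ravel(d['rvec'])).as_matrix(); t=np.ravel(d['tvec']); return Rm.T,-Rm.T@t
    s=arm.sense(); w,x,y,z=s['tcp_rot']; Rt=R.from_quat([x,y,z,w]).as_matrix(); T=np.array(d['T_tool_cam'])
    return Rt@T[:3,:3], Rt@T[:3,3]+np.array(s['eef_pos'])
def px(d,u,v,z=None):
    z=z or float(np.median([a for a in d['z_map'][v-1:v+2,u-1:u+2].ravel() if a>0] or [0]))
    A,b=cam2w(d); return A@np.array([(u-d['cx'])/d['fx']*z,(v-d['cy'])/d['fy']*z,z])+b
def proj(d,P):
    A,b=cam2w(d); c=A.T@(np.array(P)-b); return d['fx']*c[0]/c[2]+d['cx'],d['fy']*c[1]/c[2]+d['cy']
E
python3 - <<'E'
from h import *
np.set_printoptions(precision=4,suppress=True)
s=arm.sense(); print(s)
a=snap('scene','a.png');
for q in ['pantry_box','lid_handle','stay_knob','stay_foot','box_hinge','lid_top_front','spice_a','flat_tin','mug','tomato_tin']:
    for c in ['scene']:
        print(c,q,[(np.round(r['point'],3),round(r['confidence'],2),np.round(proj(a,r['point']))) for r in arm.spot_in(c,q)][:3])
b=snap('side','b.png')
for q in ['lid_handle','stay_knob','stay_foot','lid_top_front']:
        print('side',q,[(np.round(r['point'],3),round(r['confidence'],2),np.round(proj(b,r['point']))) for r in arm.spot_in('side',q)][:3])
print(cam2w(a)[1],cam2w(b)[1])
E
```

```text
pics
{'time': 0.0, 'q': array([ 1.114 ,  0.3427,  1.525 , -0.    ,  1.2754, -0.146 ]), 'joint_vel': array([ 0.0013, -0.0002, -0.0011,  0.0014, -0.0014, -0.0011]), 'effort': array([  0.0013, -43.3659, -24.6017,  -0.0001,   0.0078,  -0.    ]), 'eef_pos': array([0.1604, 0.4995, 0.2306]), 'tcp_rot': array([-0.0002,  0.1548,  0.9879, -0.0008]), 'force': array([ 0.2038, -0.8512,  0.7182]), 'wrist_torque': array([-0.0249,  0.0297,  0.027 ]), 'gripper_force': 0.0, 'grip_width': 0.9980228866130534}
scene pantry_box [(array([ 0.644, -0.062,  0.096]), 0.63, array([339., 213.]))]
scene lid_handle [(array([ 0.668, -0.085,  0.229]), 0.89, array([351., 177.]))]
scene stay_knob [(array([0.607, 0.038, 0.106]), 0.47, array([307., 204.]))]
scene stay_foot [(array([ 0.639, -0.062,  0.095]), 0.72, array([338., 214.]))]
scene box_hinge [(array([ 0.647, -0.067,  0.096]), 0.76, array([341., 213.])), (array([ 0.628, -0.112,  0.082]), 0.25, array([349., 225.]))]
scene lid_top_front [(array([ 0.667, -0.081,  0.23 ]), 0.86, array([350., 177.]))]
scene spice_a [(array([ 0.342, -0.275,  0.08 ]), 0.93, array([339.
[... 213 characters left out ...]
(array([ 0.647, -0.065,  0.098]), 0.74, array([341., 212.]))]
scene mug [(array([0.484, 0.159, 0.067]), 0.81, array([255., 218.])), (array([ 0.564, -0.093,  0.039]), 0.2, array([332., 244.]))]
scene tomato_tin [(array([ 0.512, -0.318,  0.095]), 0.88, array([390., 276.])), (array([ 0.668, -0.082,  0.232]), 0.59, array([351., 176.]))]
side lid_handle [(array([ 0.66 , -0.158,  0.255]), 0.63, array([380., 192.]))]
side stay_knob [(array([0.612, 0.029, 0.101]), 0.59, array([328., 212.]))]
side stay_foot [(array([ 0.637, -0.117,  0.082]), 0.96, array([361., 241.]))]
side lid_top_front [(array([ 0.658, -0.157,  0.25 ]), 0.56, array([379., 194.]))]
[-0.1452 -0.5892  0.8662] [ 0.1904 -0.7788  0.7094]
```

```bash
python3 -c "
import cv2
a=cv2.imread('pics/a.png');b=cv2.imread('pics/b.png')
A=cv2.resize(a[130:330,220:440],None,fx=2.7,fy=2.7,interpolation=3);cv2.imwrite('pics/a2.png',A)
A=cv2.resize(b[120:320,240:460],None,fx=2.7,fy=2.7,interpolation=3);cv2.imwrite('pics/b2.png',A)"
```

```text
(no output)
```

View pics/a2.png

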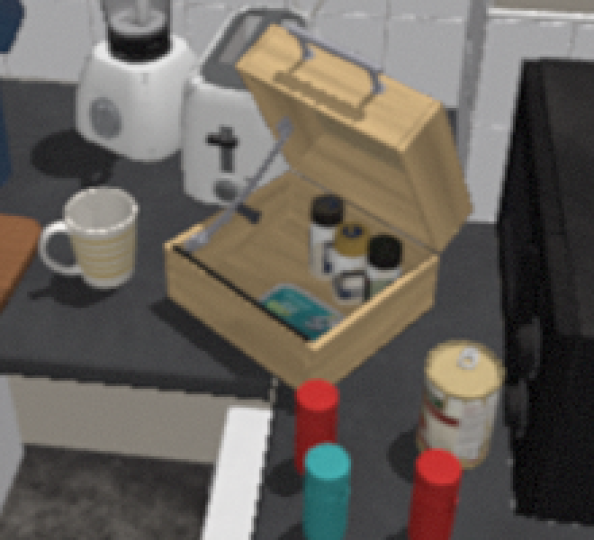

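View pics/b2.png

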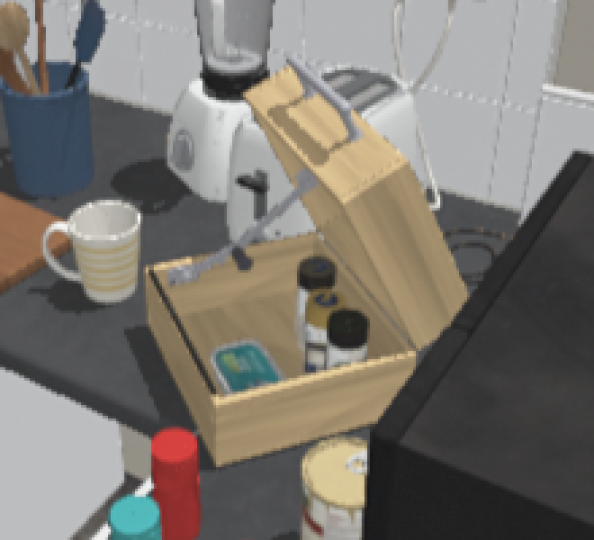

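The scene crop shows the box, with the dark knob at about pixel (312, 208) and the bar handle from (318, 140) to (361, 161). The rim corners are at (282, 221), (337, 258) and (382, 224). The side crop shows the knob at about (330, 216). The red and turquoise jars in front of the box are look-alikes. Next I'll work out the box pose from the rim.

```bash
cat >> h.py <<'E'
def ray(d,u,v):
    A,b=cam2w(d); r=A@np.array([(u-d['cx'])/d['fx'],(v-d['cy'])/d['fy'],1]); return b,r/np.linalg.norm(r)
def atz(d,u,v,z):
    b,r=ray(d,u,v); return b+r*(z-b[2])/r[2]
def tri(*ra):
    M=sum(np.eye(3)-np.outer(r,r) for b,r in ra); return np.linalg.solve(M,sum((np.eye(3)-np.outer(r,r))@b for b,r in ra))
E
python3 - <<'E'
from h import *
np.set_printoptions(precision=4,suppress=True)
a=arm.get_image('scene');b=arm.get_image('side')
f=lambda u,v,o:(u/2.7+o[0],v/2.7+o[1])
ca=[f(u,v,(220,130)) for u,v in [(166,246),(313,350),(438,258)]]
cb=[f(u,v,(240,120)) for u,v in [(148,270),(217,400),(415,353)]]
out=[[-.106,.12,.085],[-.106,-.12,.085],[.106,-.12,.085]]
from scipy.optimize import least_squares
obs=[(d,o,p) for d,c in((a,ca),(b,cb)) for o,p in zip(out,c)]
T=lambda p,o:[p[0]+np.cos(p[2])*o[0]-np.sin(p[2])*o[1],p[1]+np.sin(p[2])*o[0]+np.cos(p[2])*o[1],o[2]]
r=least_squares(lambda p:np.ravel([np.subtract(proj(d,T(p,o)),q) for d,o,q in obs]),[.6,-.06,-.3])
p=r.x;print(p,np.degrees(p[2]));print(r.fun.reshape(-1,2))
for n,o in dict(knob=[-.003,.086,.095],foot=[-.06,.105,.0705]).items():
    P=T(p,o);print(n,P,np.round(proj(a,P)),np.round(proj(b,P)))
# handle at open: angle 64deg about hinge
th=np.radians(64);x,z=-.250,.052
P=T(p,[.106+x*np.cos(th)+z*np.sin(th),0,.085-x*np.sin(th)+z*np.cos(th)]);print('handle',P,proj(a,P),proj(b,P))
ka=f(250,213,(220,130));kb=f(242,259,(240,120));print(tri(ray(a,*ka),ray(b,*kb)),px(a,*map(round,ka)),px(b,*map(round,kb)))
E
```

```text
[ 0.6044 -0.0627 -0.1371] -7.8537933874137265
[[-0.3387 -1.2263]
 [ 0.625  -0.3331]
 [ 1.1945 -1.1622]
 [-1.4671 -1.5903]
 [-1.4107  1.6728]
 [ 0.9992 -0.0599]]
knob [np.float64(0.613167525993015), np.float64(0.022856151749997687), 0.095] [312. 208.] [329. 215.]
foot [np.float64(0.5592984551418404), np.float64(0.04946673621616711), 0.0705] [295. 219.] [310. 222.]
handle [np.float64(0.6471276635395762), np.float64(-0.0686426148017289), np.float64(0.3324938112078238)] (np.float64(344.2248481727924), np.float64(147.84551813996336)) (np.float64(357.6471404301675), np.float64(150.83219052126952))
[0.6139 0.0216 0.0913] [0.6032 0.0113 0.1024] [0.6081 0.0081 0.1012]
```

```bash
cat >> h.py <<'E'
BOX=np.array([.6044,-.0627,-.1371])
def W(o,B=BOX): 
    return np.array([B[0]+np.cos(B[2])*o[0]-np.sin(B[2])*o[1],B[1]+np.sin(B[2])*o[0]+np.cos(B[2])*o[1],o[2]])
def TR(tilt,B=BOX):  # tool rotation, tilt deg from vertical
    t=np.radians(tilt);c,s=np.cos(t),np.sin(t)
    return R.from_euler('z',B[2])*R.from_matrix(np.array([[0,1,0],[c,0,s],[s,0,-c]]).T)
def pose():
    s=arm.sense();w,x,y,z=s['tcp_rot'];return np.array(s['eef_pos']),R.from_quat([x,y,z,w])
def rows(p1,R1,n,jaw,start=None):
    p0,R0=start or pose(); rv=(R0.inv()*R1).as_rotvec()/n; out=[]
    for i in range(n):
        Ri=R0*R.from_rotvec(rv*i); d=Ri.inv().apply((np.array(p1)-p0)/n)
        out.append(' '.join([str(jaw)]+['%.4f'%v for v in d]+['%.2f'%v for v in np.degrees(rv)]))
    print('; '.join(out))
    return np.array(p1),R1
E
python3 - <<'E'
from h import *
Rt=TR(45);z=Rt.apply([0,0,1]);g=W([-.003,.087,.095])
print(z,g); pre=g+.019*z-.11*z; print(pre)
rows(pre+[0,0,.06],Rt,10,100)
E
```

```text
[ 0.70047165 -0.09664092 -0.70710678] [0.61331852 0.02389365 0.095     ]
[0.5495756  0.03268797 0.15934672]
100 -0.0513 -0.0326 0.0012 -3.73 -3.13 7.56; 100 -0.0551 -0.0257 0.0022 -3.73 -3.13 7.56; 100 -0.0578 -0.0184 0.0039 -3.73 -3.13 7.56; 100 -0.0595 -0.0110 0.0061 -3.73 -3.13 7.56; 100 -0.0600 -0.0035 0.0089 -3.73 -3.13 7.56; 100 -0.0595 0.0037 0.0122 -3.73 -3.13 7.56; 100 -0.0578 0.0105 0.0159 -3.73 -3.13 7.56; 100 -0.0550 0.0168 0.0199 -3.73 -3.13 7.56; 100 -0.0512 0.0224 0.0240 -3.73 -3.13 7.56; 100 -0.0465 0.0271 0.0283 -3.73 -3.13 7.56
```

Request:
play_rows(
  plan="100 -0.051 -0.033 0.001 -3.73 -3.13 7.56; 100 -0.055 -0.026 0.002 -3.73 -3.13 7.56; 100 -0.058 -0.018 0.004 -3.73 -3.13 7.56; 100 -0.059 -0.011 0.006 -3.73 -3.13 7.56; 100 -0.060 -0.0035 0.009 -3.73 -3.13 7.56; 100 -0.059 0.004 0.012 -3.73 -3.13 7.56; 100 -0.058 0.0105 0.016 -3.73 -3.13 7.56; 100 -0.055 0.017 0.02 -3.73 -3.13 7.56; 100 -0.051 0.022 0.024 -3.73 -3.13 7.56; 100 -0.0465 0.027 0.028 -3.73 -3.13 7.56",
)

```text
time: 2.15
eef_pos: [0.5502, 0.0411, 0.2492]
tcp_rot: [0.281, 0.707, 0.607, 0.23]
force: [0.4, 0.3, 0.4]
grip_width: 0.604
gripper_force: 0.0
```

```bash
python3 - <<'E'
from h import *
Rt=TR(45);z=Rt.apply([0,0,1]);g=W([-.003,.087,.095]);pre=g+.019*z-.11*z
p,r=pose();print(p,pre,np.degrees((r.inv()*Rt).as_rotvec()),arm.sense()['q'],arm.sense()['grip_width'])
rows(pre,Rt,3,110)
d=snap('wrist','w1.png'); K=W([-.003,.086,.095]);print('pred knob',proj(d,K))
for q in['stay_knob','stay_foot']: print([(q,r['point'],r['confidence'],proj(d,r['point'])) for r in arm.spot_in('wrist',q)][:2])
for q in['spice_a','spice_c','flat_tin']: print([(q,np.round(r['point'],3),round(r['confidence'],2)) for r in arm.spot_in('wrist',q)][:3])
E
```

```text
[0.55019184 0.04108564 0.24920337] [0.5495756  0.03268797 0.15934672] [-2.42449957  1.50112167 -0.21832149] [ 0.00518358  0.09783178  2.05214187 -0.45047261  0.28339906  0.54449031] 0.6035821029846307
110 -0.0023 -0.0201 0.0222 -0.81 0.50 -0.07; 110 -0.0025 -0.0204 0.0219 -0.81 0.50 -0.07; 110 -0.0026 -0.0207 0.0216 -0.81 0.50 -0.07
pred knob (np.float64(258.620469475206), np.float64(193.3219090911609))
[('stay_knob', [0.6071, 0.0402, 0.1015], 0.72, (np.float64(257.14690551117144), np.float64(181.4868772523554)))]
[('stay_foot', [0.6542, -0.0018, 0.1048], 0.82, (np.float64(303.82225400830316), np.float64(205.91246895317107)))]
[('spice_a', array([ 0.623, -0.143,  0.097]), 0.85), ('spice_a', array([ 0.632, -0.091,  0.094]), 0.79)]
[('spice_c', array([ 0.623, -0.143,  0.097]), 0.85), ('spice_c', array([ 0.632, -0.091,  0.094]), 0.79)]
[('flat_tin', array([ 0.548, -0.059,  0.04 ]), 0.71), ('flat_tin', array([0.611, 0.038, 0.098]), 0.68), ('flat_tin', array([ 0.654, -0.001,  0.106]), 0.42)]
```

View pics/w1.png

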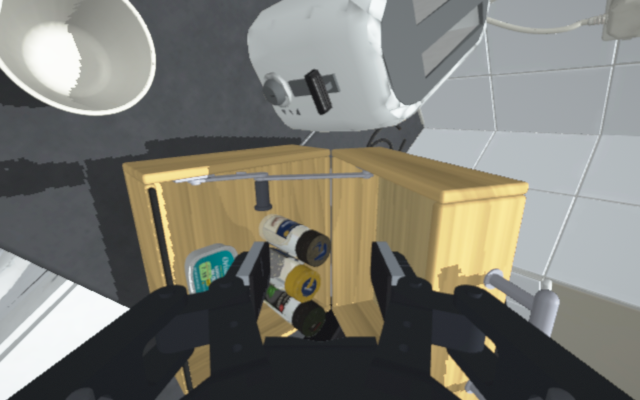

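The wrist view shows the knob hanging inward from the strap, with its base at (262, 175) and its cap at (262, 208). This matches the predicted (259, 193). The tin and three jars are inside. q5 is at its limit, so I'll use a 30° tilt.

```bash
python3 - <<'E'
from h import *
np.set_printoptions(precision=4,suppress=True)
d=arm.get_image('wrist')
inv=lambda P:R.from_euler('z',-BOX[2]).apply(np.array(P)-[BOX[0],BOX[1],0])
for n,u,v in [('jarcap1',318,249),('capY',300,283),('knobmid',262,193),('knobcap',262,206)]: print(n,inv(px(d,u,v)),d['z_map'][v,u])
Rt=TR(30);z=Rt.apply([0,0,1]);g=W([-.003,.087,.095]);pre=g+.019*z-.06*z;print(z,pre)
s=rows(pre,Rt,4,125)
s=rows(g+.019*z,Rt,5,125,s)
E
```

```text
jarcap1 [0.048  0.0175 0.1173] 0.34868228
capY [ 0.0275 -0.0236  0.108 ] 0.35381144
knobmid [-0.0114  0.0924  0.098 ] 0.29993582
knobcap [-0.0121  0.0786  0.0977] 0.30472854
[ 0.4953 -0.0683 -0.866 ] [0.593  0.0267 0.1305]
125 -0.0021 -0.0115 0.0296 3.13 0.32 -0.00; 125 -0.0023 -0.0099 0.0302 3.13 0.32 -0.00; 125 -0.0025 -0.0082 0.0307 3.13 0.32 -0.00; 125 -0.0026 -0.0066 0.0311 3.13 0.32 -0.00
125 -0.0000 -0.0000 0.0120 0.00 0.00 0.00; 125 -0.0000 -0.0000 0.0120 0.00 0.00 0.00; 125 -0.0000 -0.0000 0.0120 0.00 0.00 0.00; 125 -0.0000 -0.0000 0.0120 0.00 0.00 0.00; 125 -0.0000 -0.0000 0.0120 0.00 0.00 0.00
```

Request:
play_rows(
  plan="125 -0.002 -0.0115 0.0296 3.13 0.32 0; 125 -0.0023 -0.010 0.0302 3.13 0.32 0; 125 -0.0025 -0.0082 0.0307 3.13 0.32 0; 125 -0.0026 -0.0066 0.0311 3.13 0.32 0; 125 0 0 0 0 0 0",
)

```text
time: 3.12
eef_pos: [0.5934, 0.0268, 0.13]
tcp_rot: [0.194, 0.729, 0.634, 0.169]
force: [-0.8, 0.1, -0.4]
grip_width: 0.511
gripper_force: 0.0
```

```bash
python3 - <<'E'
from h import *
np.set_printoptions(precision=4,suppress=True)
Rt=TR(30);z=Rt.apply([0,0,1]);g=W([-.005,.087,.0945])
p,r=pose();print(p,np.degrees((r.inv()*Rt).as_rotvec()),arm.sense()['q'],arm.sense()['force'],arm.sense()['grip_width'])
d=snap('wrist','w2.png');print(proj(d,W([-.003,.086,.095])),proj(d,W([-.005,.086,.095])), proj(d,g))
print('grasp pt in tool',r.inv().apply(g-p))
s=rows(g+.019*z,Rt,6,125)
E
```

```text
[0.5934 0.0268 0.13  ] [-0.2088  0.04   -0.0586] [-0.0643  0.3787  1.9356 -0.1207  0.3107  0.1792] [-0.7561  0.1032 -0.4429] 0.5110953693967968
(np.float64(319.45264611662446), np.float64(230.69736158245135)) (np.float64(316.8116861923439), np.float64(231.24926809332055)) (np.float64(316.43291894310914), np.float64(229.58458970992234))
grasp pt in tool [-0.0001 -0.0019  0.0398]
125 -0.0000 -0.0004 0.0100 -0.01 0.01 -0.01; 125 -0.0000 -0.0004 0.0100 -0.01 0.01 -0.01; 125 -0.0000 -0.0004 0.0100 -0.01 0.01 -0.01; 125 -0.0000 -0.0004 0.0100 -0.01 0.01 -0.01; 125 -0.0000 -0.0004 0.0100 -0.01 0.01 -0.01; 125 -0.0000 -0.0004 0.0100 -0.01 0.01 -0.01
```

View pics/w2.png

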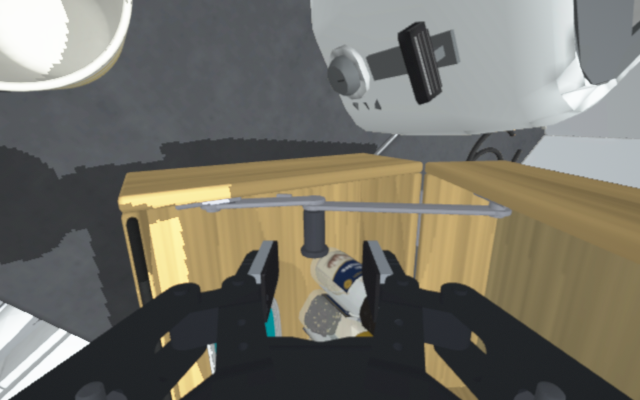

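The knob is centred at about (314, 230), slightly left of the pads' mid-line at x = 320. I'll shift about 4 mm along tool −y and go in.

Request:
play_rows(
  plan="125 0 -0.001 0.010 0 0 0; 125 0 -0.001 0.010 0 0 0; 125 0 -0.001 0.010 0 0 0; 125 0 -0.0005 0.010 0 0 0; 125 0 0 0.010 0 0 0; 125 0 0 0.008 0 0 0; 125 0 0 0 0 0 0; 170 0 0 0 0 0 0; 170 0 0 0 0 0 0",
  newtons=25,
)

```text
time: 4.3
eef_pos: [0.6214, 0.0247, 0.0896]
tcp_rot: [0.186, 0.732, 0.636, 0.158]
force: [-8.2, 1.7, -0.7]
grip_width: 0.336
gripper_force: 3.9
```

```bash
python3 - <<'E'
from h import *
np.set_printoptions(precision=4,suppress=True)
Rt=TR(30);p,r=pose();s=arm.sense();print(p,np.degrees((r.inv()*Rt).as_rotvec()),s['q'],s['force'],s['grip_width'],s['wrist_torque'])
d=snap('wrist','w3.png')
for t in (20,15): print(np.degrees((r.inv()*TR(t)).as_rotvec()))
E
```

```text
[0.6214 0.0247 0.0896] [-1.76    0.3644 -0.0695] [-0.0624  0.4904  1.8759 -0.1477  0.2869  0.2089] [-8.1625  1.6649 -0.6736] 0.33612672632193785 [0.2104 1.5031 0.0187]
[ 8.24    0.3572 -0.1011]
[13.2399  0.353  -0.1168]
```

View pics/w3.png

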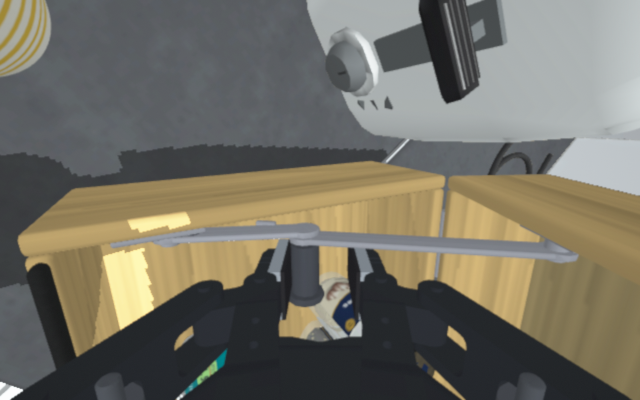

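The arm stopped at the q5 limit, 11 mm short of its target, and the front pad is touching the knob, which shows at about (305, 270). That contact puts the knob at about (-0.006, 0.086, 0.095) in the box frame. I'll open the fingers, reduce the tilt to 20° and re-centre.

```bash
python3 - <<'E'
from h import *
for t in (20,):
    Rt=TR(t);z=Rt.apply([0,0,1]);g=W([-.0062,.0875,.0945])
    # commanded pose is uncertain: q5-limited; assume measured
    rows(g+.019*z,Rt,5,125)
E
```

```text
125 -0.0003 -0.0020 0.0018 1.65 0.07 -0.02; 125 -0.0003 -0.0020 0.0019 1.65 0.07 -0.02; 125 -0.0003 -0.0019 0.0020 1.65 0.07 -0.02; 125 -0.0003 -0.0019 0.0020 1.65 0.07 -0.02; 125 -0.0003 -0.0018 0.0021 1.65 0.07 -0.02
```

Request:
play_rows(
  plan="125 0 0 0 0 0 0; 125 0 0 0 0 0 0; 125 0 -0.002 0 1.65 0.07 0; 125 0 -0.002 0 1.65 0.07 0; 125 0 -0.002 0 1.65 0.07 0; 125 0 -0.002 0 1.65 0.07 0; 125 0 -0.002 0 1.65 0.07 0; 125 0 0 0 0 0 0",
)

```text
time: 5.35
eef_pos: [0.6169, 0.0254, 0.0881]
tcp_rot: [0.134, 0.742, 0.646, 0.118]
force: [0.0, 0.0, 0.2]
grip_width: 0.509
gripper_force: 0.0
```

```bash
python3 - <<'E'
from h import *
np.set_printoptions(precision=4,suppress=True)
Rt=TR(20);p,r=pose();s=arm.sense();z=Rt.apply([0,0,1]);g=W([-.0062,.0875,.0945]);print(p,np.degrees((r.inv()*Rt).as_rotvec()),s['q'],s['force'],s['grip_width'])
rows(g+.019*z,Rt,3,125)
E
```

```text
[0.6169 0.0254 0.0881] [ 0.5658 -0.0512 -0.1304] [-0.0717  0.509   1.7741 -0.046   0.5007  0.1039] [0.0393 0.0189 0.1623] 0.5091351479919232
125 -0.0005 -0.0014 0.0036 0.19 -0.02 -0.04; 125 -0.0005 -0.0013 0.0036 0.19 -0.02 -0.04; 125 -0.0005 -0.0013 0.0036 0.19 -0.02 -0.04
```

Next I'll advance, then close slowly while watching the force.

Request:
play_rows(
  plan="125 -0.0005 -0.0014 0.0036 0 0 0; 125 -0.0005 -0.0013 0.0036 0 0 0; 125 -0.0005 -0.0013 0.0036 0 0 0; 170 0 0 0 0 0 0; 180 0 0 0 0 0 0; 190 0 0 0 0 0 0",
  newtons=25,
)

```text
time: 6.1
eef_pos: [0.6161, 0.0241, 0.0762]
tcp_rot: [0.134, 0.742, 0.646, 0.117]
force: [-0.4, 0.3, 0.1]
grip_width: 0.257
gripper_force: 0.0
```

Request:
play_rows(
  plan="200 0 0 0 0 0 0; 200 0 0 0 0 0 0; 210 0 0 0 0 0 0; 210 0 0 0 0 0 0",
  newtons=25,
)

```text
time: 6.6
eef_pos: [0.6163, 0.0241, 0.0763]
tcp_rot: [0.134, 0.742, 0.646, 0.117]
force: [1.5, 0.0, 1.0]
grip_width: 0.18
gripper_force: 0.6
```

Request:
play_rows(
  plan="255 0 0 0 0 0 0; 255 0 0 0 0 0 0; 255 0 0 0 0 0 0",
  newtons=45,
)

```text
time: 6.98
eef_pos: [0.6168, 0.024, 0.0767]
tcp_rot: [0.134, 0.742, 0.646, 0.118]
force: [4.1, -0.3, 2.5]
grip_width: 0.147
gripper_force: 43.8
```

Request:
play_rows(
  plan="255 0 0.0005 -0.001 0 0 0; 255 0 0 -0.0015 0 0 0; 255 0 -0.0002 -0.0017 0 0 0; 255 0 -0.0002 -0.0017 0 0 0; 255 0 0 0 0 0 0",
)

```text
time: 7.6
eef_pos: [0.613, 0.0244, 0.08]
tcp_rot: [0.132, 0.743, 0.646, 0.116]
force: [6.0, -0.4, -8.4]
grip_width: 0.15
gripper_force: 44.1
```

Request:
play_rows(
  plan="255 0 0.0005 -0.0015 0 0 0; 255 0 0.0005 -0.0015 0 0 0; 255 0 0 0 0 0 0",
)

```text
time: 7.98
eef_pos: [0.6118, 0.0246, 0.0825]
tcp_rot: [0.131, 0.743, 0.646, 0.115]
force: [2.4, -0.9, -10.4]
grip_width: 0.148
gripper_force: 43.9
```

Request:
play_rows(
  plan="255 0 -0.0002 -0.00175 0 0 0; 255 0 -0.0002 -0.00175 0 0 0; 255 0 -0.0004 -0.00175 0 0 0; 255 0 -0.0004 -0.00175 0 0 0; 255 0 0 0 0 0 0",
)

```text
time: 8.6
eef_pos: [0.6097, 0.0251, 0.0905]
tcp_rot: [0.133, 0.743, 0.646, 0.117]
force: [-1.1, 0.7, -17.6]
grip_width: 0.146
gripper_force: 43.7
```

Request:
play_rows(
  plan="255 0 -0.001 0 0 0 0; 255 0 0 0 0 0 0",
)

```text
time: 8.85
eef_pos: [0.6096, 0.0251, 0.0907]
tcp_rot: [0.134, 0.742, 0.646, 0.117]
force: [-0.7, 2.4, -15.8]
grip_width: 0.144
gripper_force: 43.8
```

```bash
python3 - <<'E'
from h import *
a=snap('scene','a3.png');b=snap('side','b3.png')
A=cv2.resize(cv2.imread('pics/a3.png')[150:290,270:400],None,fx=4,fy=4,interpolation=3)[:560,:400]
B=cv2.resize(cv2.imread('pics/b3.png')[160:300,280:410],None,fx=4,fy=4,interpolation=3)[:560,:400]
cv2.imwrite('pics/c3.png',np.hstack([A,B])); s=arm.sense();print(s['eef_pos'],s['force'],s['wrist_torque'])
E
```

```text
[0.60963706 0.02509793 0.09072525] [ -0.87467122   1.36831927 -17.0312576 ] [0.40604099 0.72802834 0.11829358]
```

View pics/c3.png

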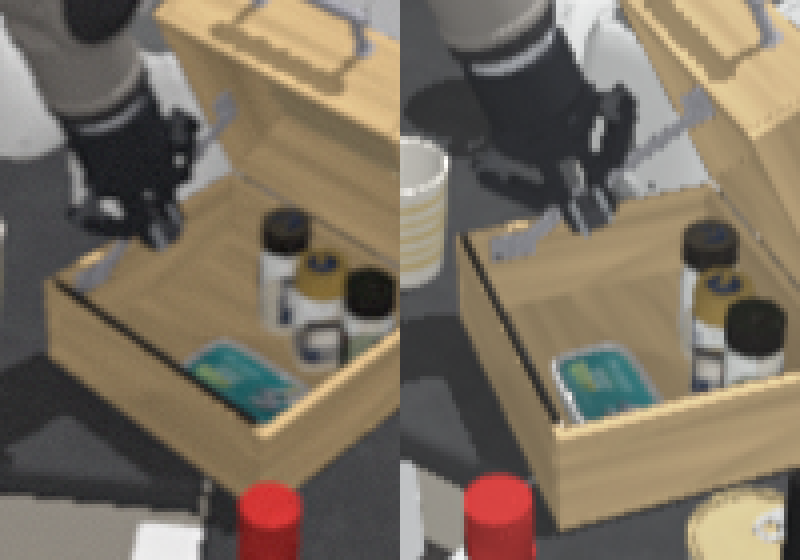

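The box corner appears to be within a pixel of where it started. I'll check for tipping with subpixel patch matching.

```bash
cat > cmp.py <<'E'
import cv2,numpy as np,sys
def sh(f0,f1,x,y,w=12,h=8,s=8):
    A=cv2.cvtColor(cv2.imread('pics/'+f0),6);B=cv2.cvtColor(cv2.imread('pics/'+f1),6)
    up=lambda i:cv2.resize(i,None,fx=s,fy=s,interpolation=cv2.INTER_CUBIC)
    t=up(A[y-h:y+h,x-w:x+w]);m=5;W=up(B[y-h-m:y+h+m,x-w-m:x+w+m])
    r=cv2.matchTemplate(W,t,cv2.TM_CCOEFF_NORMED);_,c,_,l=cv2.minMaxLoc(r);return l[0]/s-m,l[1]/s-m,round(c,2)
if __name__=='__main__':
    n=sys.argv[1]
    for nm,f0,f1,pts in [('scene','a.png','a%s.png'%n,dict(cornL=(284,226),cornF=(337,262),cornR=(382,228),hand=(358,160))),('side','b.png','b%s.png'%n,dict(cornL=(297,224),cornF=(322,272),cornR=(391,255),hand=(368,163)))]:
        for k,(x,y) in pts.items(): print(nm,k,sh(f0,f1,x,y))
E
python3 cmp.py 3
```

```text
scene cornL (0.125, -0.25, 0.87)
scene cornF (-0.25, -0.125, 0.99)
scene cornR (0.125, 0.125, 0.99)
scene hand (0.875, -0.75, 0.98)
side cornL (0.375, 0.0, 0.88)
side cornF (-0.125, -0.25, 0.98)
side cornR (0.125, 0.125, 0.99)
side hand (1.25, -0.75, 0.98)
```

Request:
play_rows(
  plan="255 0 -0.0012 -0.0006 0 0 0; 255 0 -0.0012 -0.0008 0 0 0; 255 0 -0.001 -0.001 0 0 0; 255 0 0 0 0 0 0",
)

```text
time: 9.45
eef_pos: [0.6071, 0.0252, 0.0933]
tcp_rot: [0.135, 0.742, 0.646, 0.119]
force: [4.2, 0.5, -8.8]
grip_width: 0.145
gripper_force: 44.1
```

Request:
play_rows(
  plan="255 0 -0.0006 -0.001 0 0 0; 255 0 -0.0006 -0.001 0 0 0; 255 0 -0.0006 -0.001 0 0 0; 255 0 -0.0006 -0.001 0 0 0; 255 0 0 0 0 0 0",
)

```text
time: 10.07
eef_pos: [0.6044, 0.0256, 0.0965]
tcp_rot: [0.136, 0.742, 0.645, 0.119]
force: [7.5, -0.2, -8.9]
grip_width: 0.14
gripper_force: 44.0
```

Request:
play_rows(
  plan="255 0 -0.0006 -0.0012 0 0 0; 255 0 -0.0006 -0.0012 0 0 0; 255 0 -0.0006 -0.0012 0 0 0; 255 0 -0.0006 -0.0012 0 0 0; 255 0 -0.0006 -0.0012 0 0 0; 255 0 0 0 0 0 0",
)

```text
time: 10.82
eef_pos: [0.5994, 0.0262, 0.1013]
tcp_rot: [0.136, 0.742, 0.645, 0.119]
force: [7.0, -1.4, -6.0]
grip_width: 0.145
gripper_force: 44.0
```

```bash
python3 - <<'E'
from h import *
a=snap('scene','a4.png');b=snap('side','b4.png')
E
python3 cmp.py 4
```

```text
scene cornL (-0.125, -0.125, 0.89)
scene cornF (-0.25, 0.125, 0.99)
scene cornR (0.0, 0.125, 1.0)
scene hand (-1.75, 1.625, 0.96)
side cornL (0.125, 0.125, 0.91)
side cornF (-0.25, 0.0, 0.99)
side cornR (0.0, 0.125, 1.0)
side hand (-2.5, 1.375, 0.96)
```

The lid has come down slightly, the box hasn't moved, and the knob is about 24.6 mm up, so the stay is clearly unlocked. Next I'll release the knob and retreat.

Request:
play_rows(
  plan="200 0 0 0 0 0 0; 160 0 0 0 0 0 0; 125 0 0 0 0 0 0; 125 0 0 0 0 0 0; 125 0 0 -0.02 0 0 0; 125 0 0 -0.035 0 0 0; 125 0 0 -0.045 0 0 0; 125 0 0 -0.045 0 0 0; 125 0 0 0 0 0 0",
)

```text
time: 12.05
eef_pos: [0.5477, 0.0337, 0.239]
tcp_rot: [0.136, 0.742, 0.646, 0.12]
force: [-0.5, 0.0, -1.0]
grip_width: 0.512
gripper_force: 0.0
```

```bash
python3 - <<'E'
from h import *
np.set_printoptions(precision=4,suppress=True)
a=snap('scene','a5.png');b=snap('side','b5.png')
from cmp import sh
sa=sh('a.png','a5.png',358,160);sb=sh('b.png','b5.png',368,163);print(sa,sb)
print(arm.sense()['q'])
# lid angle from shifts
def H(th,y=0):
    t=np.radians(64)-th; return W([.106-.25*np.cos(t)+.052*np.sin(t),y,.085+.25*np.sin(t)+.052*np.cos(t)])
for th in (0,.02,.035,.05,.07): print(th,np.subtract(proj(a,H(th,-.04)),proj(a,H(0,-.04))),np.subtract(proj(b,H(th,-.02)),proj(b,H(0,-.02))))
Rt=TR(27);z=Rt.apply([0,0,1]);g=H(.035);pre=g-.071*z;print(g,pre,pose()[0])
s=rows(pre+[-.03,0,.02],Rt,6,125)
s=rows(pre,Rt,2,125,s)
E
python3 cmp.py 5
```

```text
(-1.75, 1.75, 0.96) (-2.5, 1.5, 0.96)
[-0.0645  0.2026  1.7662 -0.0336  0.816   0.0929]
0 [0. 0.] [0. 0.]
0.02 [-1.215   1.0575] [-1.8535  0.7917]
0.035 [-2.1262  1.8713] [-3.2397  1.4091]
0.05 [-3.037   2.7028] [-4.622   2.0465]
0.07 [-4.2502  3.8384] [-6.4582  2.9274]
[ 0.6386 -0.0674  0.3301] [ 0.6067 -0.063   0.3934] [0.5466 0.0336 0.2351]
125 -0.0152 0.0172 -0.0253 -1.08 -0.01 -0.02; 125 -0.0152 0.0176 -0.0250 -1.08 -0.01 -0.02; 125 -0.0152 0.0181 -0.0247 -1.08 -0.01 -0.02; 125 -0.0152 0.0185 -0.0243 -1.08 -0.01 -0.02; 125 -0.0152 0.0190 -0.0240 -1.08 -0.01 -0.02; 125 -0.0152 0.0194 -0.0236 -1.08 -0.01 -0.02
125 0.0021 0.0087 0.0157 0.00 0.00 0.00; 125 0.0021 0.0087 0.0157 0.00 0.00 0.00
scene cornL (0.0, 0.0, 0.99)
scene cornF (-0.375, 0.125, 0.99)
scene cornR (0.0, 0.125, 1.0)
scene hand (-1.75, 1.75, 0.96)
side cornL (0.0, 0.0, 0.99)
side cornF (-0.25, 0.0, 0.99)
side cornR (0.0, 0.125, 1.0)
side hand (-2.5, 1.5, 0.96)
```

Request:
play_rows(
  plan="125 -0.015 0.017 -0.025 -1.08 0 0; 125 -0.015 0.0176 -0.025 -1.08 0 0; 125 -0.015 0.018 -0.0247 -1.08 0 0; 125 -0.015 0.0185 -0.0243 -1.08 0 0; 125 -0.015 0.019 -0.024 -1.08 0 0; 125 -0.015 0.0194 -0.0236 -1.08 0 0; 125 0.002 0.0087 0.0157 0 0 0; 125 0.002 0.0087 0.0157 0 0 0; 125 0 0 0 0 0 0",
)

```text
time: 13.28
eef_pos: [0.6071, -0.0614, 0.3886]
tcp_rot: [0.173, 0.734, 0.639, 0.152]
force: [0.3, -0.2, -0.1]
grip_width: 0.506
gripper_force: 0.0
```

```bash
cat >> h.py <<'E'
def H(th,y=0,B=BOX):
    t=np.radians(64)-th; return W([.106-.25*np.cos(t)+.052*np.sin(t),y,.085+.25*np.sin(t)+.052*np.cos(t)],B)
E
python3 - <<'E'
from h import *
np.set_printoptions(precision=4,suppress=True)
p,r=pose();d=snap('wrist','w6.png');print(p,arm.sense()['q'])
for y in(-.05,0,.05): print(proj(d,H(.03,y)))
print('tool',r.inv().apply(H(.03)-p)); print([(q['point'],q['confidence']) for q in arm.spot_in('wrist','lid_handle')])
E
```

```text
[ 0.6071 -0.0614  0.3886] [-0.2544  0.167   1.4182  0.0609  1.0944 -0.1313]
(np.float64(324.30142656500124), np.float64(278.35028518440686))
(np.float64(324.4779761263319), np.float64(218.4697922593552))
(np.float64(324.6774027108869), np.float64(150.83007627534033))
tool [-0.0017  0.0038  0.0669]
[([0.6413, -0.0361, 0.2917], 0.94), ([0.5943, 0.0396, 0.1206], 0.64)]
```

View pics/w6.png

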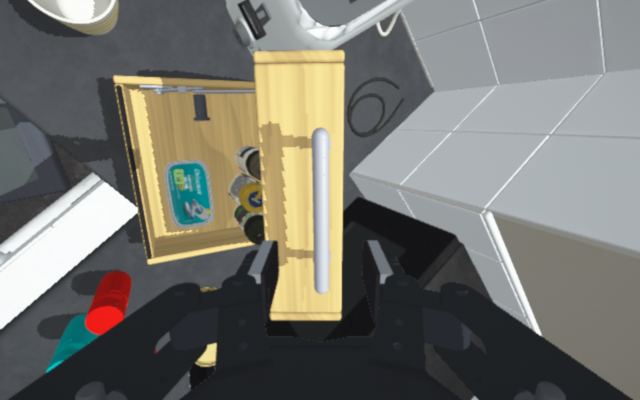

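The bar shows at column 320, spanning rows 130–290, which is centred between the pads. The box fit is therefore about 3 mm too far back, and the knob showed the same offset. I'll advance 84 mm and close.

Request:
play_rows(
  plan="125 0 0.0005 0.021 0 0 0; 125 0 0.0003 0.021 0 0 0; 125 0 0 0.021 0 0 0; 125 0 0 0.021 0 0 0; 160 0 0 0 0 0 0; 190 0 0 0 0 0 0; 205 0 0 0 0 0 0; 210 0 0 0 0 0 0; 210 0 0 0 0 0 0",
  newtons=25,
)

```text
time: 14.5
eef_pos: [0.6449, -0.0671, 0.3184]
tcp_rot: [0.175, 0.734, 0.638, 0.153]
force: [-3.6, 0.6, 0.0]
grip_width: 0.176
gripper_force: 1.7
```

Request:
play_rows(
  plan="210 0 -0.001 0 0 0 0; 255 0 -0.0005 0 0 0 0; 255 0 0 0 0 0 0; 255 0 0 0 0 0 0",
  newtons=30,
)

```text
time: 15.0
eef_pos: [0.6439, -0.067, 0.3177]
tcp_rot: [0.175, 0.734, 0.638, 0.154]
force: [-4.9, 0.5, 2.8]
grip_width: 0.126
gripper_force: 29.4
```

```bash
python3 - <<'E'
from h import *
np.set_printoptions(precision=4,suppress=True)
B=BOX+[-.003,.0004,0]
p,r=pose();g=p-r.apply([0,0,.019]);s=arm.sense();print(p,g,H(.03,0,B),s['q'],s['force'])
inv=R.from_euler('z',-B[2]).apply(g-[B[0],B[1],0]);print('box',inv, 'radius from hinge',np.hypot(inv[0]-.106,inv[2]-.085),'exp',np.hypot(.25,.052), 'ang',np.degrees(np.arctan2(inv[2]-.085,.106-inv[0]))-np.degrees(np.arctan2(.052,.25)))
E
```

```text
[ 0.6439 -0.067   0.3177] [ 0.6354 -0.0658  0.3346] [ 0.6368 -0.0672  0.3305] [-0.2464  0.2688  1.4822  0.0628  0.9235 -0.1335] [-4.9296  0.5209  2.792 ]
box [0.0341 0.0011 0.3346] radius from hinge 0.2597584305637269 exp 0.2553507391804457 ang 62.19161502565482
```

```bash
cat > kin.py <<'E'
import numpy as np
from scipy.optimize import least_squares
D=np.array([[.3427,1.525,1.2754,.5246,.2306],[.2688,1.4822,.9235,.6474,.3177],[.2026,1.7662,.816,.5476,.2351],[.509,1.7741,.5007,.6174,.0881],[.3787,1.9356,.3107,.594,.13],[.167,1.4182,1.0944,.610,.3886]])
def f(p,a,b,c): 
    A,L1,L2,ph,L3,h=p;return np.array([A+L1*np.sin(a)+L2*np.sin(a+b+ph)+L3*np.sin(a+b+c),h+L1*np.cos(a)+L2*np.cos(a+b+ph)+L3*np.cos(a+b+c)])
s=least_squares(lambda p:(f(p,*D[:,:3].T)-D[:,3:].T).ravel(),[0,.3,.3,0,.2,.3])
P=s.x;print(P,np.abs(s.fun).max())
def ik(r,z,tilt,q0=(.4,1.7)):
    T=np.pi-np.radians(tilt)
    o=least_squares(lambda q:f(P,q[0],q[1],T-q[0]-q[1])-[r,z],q0);return o.x[0],o.x[1],T-sum(o.x),np.abs(o.fun).max()
E
python3 - <<'E'
from kin import *
for al in (74,55,40,27,13.7):
    a=np.radians(al);x=.6014+.106-.2554*np.cos(a);z=.085+.2554*np.sin(a)
    for t in (0,10,20,27):
        tt=np.radians(t);print(al,t,np.round(ik(np.hypot(x+.015*np.sin(tt),.065),z-.015*np.cos(tt),t),3))
E
```

```text
[0.00493936 0.51068498 0.38412553 0.13753826 0.31487656 0.22581171] 0.0007846926544965993
74 0 [0.519 1.016 1.607 0.   ]
74 10 [0.413 1.197 1.357 0.   ]
74 20 [0.322 1.37  1.101 0.   ]
74 27 [0.267 1.486 0.917 0.   ]
55 0 [0.382 1.33  1.43  0.   ]
55 10 [0.287 1.48  1.2   0.   ]
55 20 [0.204 1.63  0.958 0.   ]
55 27 [0.155 1.734 0.782 0.   ]
40 0 [0.323 1.543 1.276 0.   ]
40 10 [0.234 1.681 1.052 0.   ]
40 20 [0.157 1.821 0.814 0.   ]
40 27 [0.113 1.92  0.637 0.   ]
27 0 [0.315 1.699 1.128 0.   ]
27 10 [0.231 1.833 0.903 0.   ]
27 20 [0.162 1.97  0.661 0.   ]
27 27 [0.126 2.066 0.478 0.   ]
13.7 0 [0.352 1.824 0.965 0.   ]
13.7 10 [0.277 1.958 0.731 0.   ]
13.7 20 [0.222 2.094 0.477 0.   ]
13.7 27 [0.199 2.19  0.281 0.   ]
```

```bash
cat > lid.py <<'E'
from h import *
B=BOX+[-.003,.0004,0]
def tgt(al,t,d=.015):
    a=np.radians(al);return W([.106-.2554*np.cos(a),0,.085+.2554*np.sin(a)],B)+d*TR(t,B).apply([0,0,1]),TR(t,B)
def seq(als,t0=27,t1=17,a0=73.9,a1=13.7,jaw=255):
    tl=lambda a:t0+(t1-t0)*(a0-a)/(a0-a1)
    o=[]
    for x,y in zip(als[:-1],als[1:]):
        p0,R0=tgt(x,tl(x));p1,R1=tgt(y,tl(y));d=R0.inv().apply(p1-p0);rv=np.degrees((R0.inv()*R1).as_rotvec())
        o.append('%d 0 %.4f %.4f %.2f 0 0'%(jaw,d[1],d[2],rv[0]))
    print('; '.join(o))
E
python3 - <<'E'
from lid import *
A=np.linspace(73.9,13.7,46)
for i in range(0,45,9): print(A[i],A[i+9]);seq(A[i:i+10]);
E
```

```text
73.9 61.86000000000001
255 0 -0.0059 -0.0011 0.22 0 0; 255 0 -0.0060 -0.0009 0.22 0 0; 255 0 -0.0060 -0.0007 0.22 0 0; 255 0 -0.0060 -0.0006 0.22 0 0; 255 0 -0.0060 -0.0004 0.22 0 0; 255 0 -0.0060 -0.0003 0.22 0 0; 255 0 -0.0060 -0.0001 0.22 0 0; 255 0 -0.0060 0.0001 0.22 0 0; 255 0 -0.0060 0.0002 0.22 0 0
61.86000000000001 49.82000000000001
255 0 -0.0060 0.0004 0.22 0 0; 255 0 -0.0060 0.0006 0.22 0 0; 255 0 -0.0060 0.0007 0.22 0 0; 255 0 -0.0060 0.0009 0.22 0 0; 255 0 -0.0059 0.0010 0.22 0 0; 255 0 -0.0059 0.0012 0.22 0 0; 255 0 -0.0059 0.0014 0.22 0 0; 255 0 -0.0058 0.0015 0.22 0 0; 255 0 -0.0058 0.0017 0.22 0 0
49.82000000000001 37.78000000000001
255 0 -0.0057 0.0018 0.22 0 0; 255 0 -0.0057 0.0020 0.22 0 0; 255 0 -0.0056 0.0021 0.22 0 0; 255 0 -0.0056 0.0023 0.22 0 0; 255 0 -0.0055 0.0024 0.22 0 0; 255 0 -0.0054 0.0026 0.22 0 0; 255 0 -0.0054 0.0027 0.22 0 0; 255 0 -0.0053 0.0029 0.22 0 0; 255 0 -0.0052 0.0030 0.22 0 0
37.78000000000001 25.74000000000001
255 0 -0.0051 0.0032 0.22 0 0; 255 0 -0.0050 0.0033 0.22 0 0; 255 0 -0.0049 0.0034 0.22 0 0; 255 0 -0.0048 0.0036 0.22 0 0; 255 0 -0.0047 0.0037 0.22 0 0; 255 0 -0.0046 0.0038 0.22 0 0; 255 0 -0.0045 0.0039 0.22 0 0; 255 0 -0.0044 0.0041 0.22 0 0; 255 0 -0.0043 0.0042 0.22 0 0
25.74000000000001 13.7
255 0 -0.0042 0.0043 0.22 0 0; 255 0 -0.0041 0.0044 0.22 0 0; 255 0 -0.0040 0.0045 0.22 0 0; 255 0 -0.0038 0.0046 0.22 0 0; 255 0 -0.0037 0.0047 0.22 0 0; 255 0 -0.0036 0.0048 0.22 0 0; 255 0 -0.0035 0.0049 0.22 0 0; 255 0 -0.0033 0.0050 0.22 0 0; 255 0 -0.0032 0.0051 0.22 0 0
```

Request:
play_rows(
  plan="255 0 -0.0059 -0.0011 0.22 0 0; 255 0 -0.006 -0.0009 0.22 0 0; 255 0 -0.006 -0.0007 0.22 0 0; 255 0 -0.006 -0.0006 0.22 0 0; 255 0 -0.006 -0.0004 0.22 0 0",
)

```text
time: 15.62
eef_pos: [0.6166, -0.0635, 0.3088]
tcp_rot: [0.17, 0.735, 0.639, 0.148]
force: [2.9, -1.1, 3.7]
grip_width: 0.125
gripper_force: 29.6
```

Request:
play_rows(
  plan="255 0 -0.006 -0.0003 0.22 0 0; 255 0 -0.006 -0.0001 0.22 0 0; 255 0 -0.006 0.0001 0.22 0 0; 255 0 -0.006 0.0002 0.22 0 0; 255 0 -0.006 0.0004 0.22 0 0; 255 0 -0.006 0.0006 0.22 0 0; 255 0 -0.006 0.0007 0.22 0 0; 255 0 -0.006 0.0009 0.22 0 0",
)

```text
time: 16.62
eef_pos: [0.5732, -0.0577, 0.2847]
tcp_rot: [0.157, 0.738, 0.642, 0.137]
force: [-0.6, -5.1, 4.9]
grip_width: 0.124
gripper_force: 31.1
```

Request:
play_rows(
  plan="255 -0.0008 -0.0059 0.001 0.22 0 0; 255 -0.0006 -0.0059 0.0012 0.22 0 0; 255 -0.0003 -0.0059 0.0014 0.22 0 0; 255 -0.0002 -0.0058 0.0015 0.22 0 0; 255 -0.0002 -0.0058 0.0017 0.22 0 0",
)

```text
time: 17.25
eef_pos: [0.5491, -0.0548, 0.2664]
tcp_rot: [0.149, 0.739, 0.643, 0.132]
force: [0.7, 6.1, 2.2]
grip_width: 0.126
gripper_force: 31.0
```

Request:
play_rows(
  plan="255 0.0006 -0.0057 0.0018 0.22 0 0; 255 0.0004 -0.0057 0.002 0.22 0 0; 255 0 -0.0056 0.0021 0.22 0 0; 255 0 -0.0056 0.0023 0.22 0 0; 255 0 -0.0055 0.0024 0.22 0 0; 255 0 -0.0054 0.0026 0.22 0 0",
)

```text
time: 18.0
eef_pos: [0.5237, -0.0515, 0.2416]
tcp_rot: [0.141, 0.741, 0.645, 0.124]
force: [3.3, -0.9, -2.8]
grip_width: 0.125
gripper_force: 30.7
```

Request:
play_rows(
  plan="255 0 -0.0054 0.0027 0.22 0 0; 255 -0.0001 -0.0053 0.0029 0.22 0 0; 255 0 -0.0052 0.003 0.22 0 0; 255 -0.0001 -0.0051 0.0032 0.22 0 0; 255 0 -0.005 0.0033 0.22 0 0; 255 -0.0001 -0.0049 0.0034 0.22 0 0",
)

```text
time: 18.75
eef_pos: [0.5017, -0.0485, 0.213]
tcp_rot: [0.133, 0.743, 0.646, 0.116]
force: [0.0, -2.2, 0.2]
grip_width: 0.13
gripper_force: 31.2
```

```bash
python3 - <<'E'
from lid import *
p,r=pose();g=p-r.apply([0,0,.015]);i=R.from_euler('z',-B[2]).apply(g-[B[0],B[1],0]);print(arm.sense()['force'],i,np.hypot(i[0]-.106,i[2]-.085),np.degrees(np.arctan2(i[2]-.085,.106-i[0])))
snap('scene','a7.png');snap('side','b7.png')
E
python3 cmp.py 7 | grep -v hand
```

```text
[ 0.04607672 -2.23647608  0.23010333] [-1.05878062e-01  6.87366507e-05  2.27104341e-01] 0.2551194949106145 33.84933286881836
scene cornL (0.0, 0.0, 0.88)
scene cornF (0.0, 0.25, 0.97)
scene cornR (-0.25, 0.625, 0.94)
side cornL (0.125, 0.375, 0.88)
side cornF (-0.125, 0.5, 0.96)
side cornR (-0.5, 0.625, 0.96)
```

Request:
play_rows(
  plan="255 -0.0001 -0.0048 0.0036 0.22 0 0; 255 -0.0001 -0.0047 0.0037 0.22 0 0; 255 0 -0.0046 0.0038 0.22 0 0; 255 0 -0.0045 0.0039 0.22 0 0; 255 0 -0.0044 0.0041 0.22 0 0; 255 0 -0.0043 0.0042 0.22 0 0; 255 0 -0.0042 0.0043 0.22 0 0",
)

```text
time: 19.73
eef_pos: [0.4815, -0.0457, 0.1764]
tcp_rot: [0.122, 0.744, 0.648, 0.108]
force: [-2.6, -1.8, 0.8]
grip_width: 0.128
gripper_force: 31.8
```

Request:
play_rows(
  plan="255 0 -0.0041 0.0044 0.22 0 0; 255 0 -0.004 0.0045 0.22 0 0; 255 0 -0.0038 0.0046 0.22 0 0; 255 0 -0.0037 0.0047 0.22 0 0; 255 0 -0.0036 0.0048 0.22 0 0; 255 0 0 0 0 0 0",
)

```text
time: 20.48
eef_pos: [0.4709, -0.0443, 0.1484]
tcp_rot: [0.115, 0.746, 0.649, 0.101]
force: [0.3, -5.4, -3.7]
grip_width: 0.125
gripper_force: 31.9
```

Request:
play_rows(
  plan="255 -0.0004 -0.0035 0.0049 0.22 0 0; 255 -0.0003 -0.0033 0.005 0.22 0 0; 255 0 -0.0025 0.004 0.22 0 0; 255 0 0 0 0 0 0",
)

```text
time: 20.98
eef_pos: [0.466, -0.0438, 0.1324]
tcp_rot: [0.111, 0.746, 0.649, 0.098]
force: [1.1, 3.5, -3.2]
grip_width: 0.122
gripper_force: 31.9
```

Request:
play_rows(
  plan="255 0.0002 -0.0008 0.0014 0 0 0; 255 0.0001 -0.0008 0.0014 0 0 0; 255 0 0 0 0 0 0",
)

```text
time: 21.35
eef_pos: [0.4654, -0.0438, 0.1296]
tcp_rot: [0.111, 0.746, 0.649, 0.098]
force: [-0.2, 2.4, -3.2]
grip_width: 0.125
gripper_force: 32.2
```

Request:
play_rows(
  plan="255 0 -0.0008 0.0014 0 0 0; 255 0 -0.0008 0.0014 0 0 0; 255 0 0 0 0 0 0",
)

```text
time: 21.72
eef_pos: [0.465, -0.0437, 0.1275]
tcp_rot: [0.112, 0.746, 0.649, 0.098]
force: [-6.6, 2.9, 9.4]
grip_width: 0.125
gripper_force: 33.5
```

Request:
play_rows(
  plan="255 0 0.0003 -0.0009 0 0 0; 215 0 0 0 0 0 0; 195 0 0 0 0 0 0; 170 0 0 0 0 0 0; 160 0 0 0 0 0 0; 160 0 0 0 0 0 0; 160 0 0 -0.02 0 0 0; 160 0 0 -0.04 0 0 0; 160 0 0 -0.04 0 0 0; 160 0 0 0 0 0 0",
)

```text
time: 22.98
eef_pos: [0.4369, -0.0402, 0.2261]
tcp_rot: [0.114, 0.746, 0.649, 0.1]
force: [0.5, -0.6, -0.4]
grip_width: 0.372
gripper_force: 0.0
```

```bash
python3 - <<'E'
from lid import *
p,r=pose();print(p,arm.sense()['force'],arm.sense()['q'])
g=W([-.081,0,.180],B);print(g);rows(g+[0,0,.01],TR(0,B),4,255)
a=snap('scene','a8.png');b=snap('side','b8.png')
A=cv2.imread('pics/a8.png')[130:330,250:400];Bb=cv2.imread('pics/b8.png')[130:330,260:410]
cv2.imwrite('pics/c8.png',cv2.resize(np.hstack([A,Bb]),None,fx=2.6,fy=2.6,interpolation=3))
for z in (.0685,.0755): print([proj(d,W([.106-.212,y,.085+.070+(z-.0685)],B)) for d in(a,b) for y in(-.12,.12)])
E
python3 cmp.py 8|grep -v hand
```

```text
[ 0.4369493  -0.04018132  0.22605635] [ 0.49756575 -0.55305942 -0.39118224] [-0.30260007  0.02552606  1.98519858  0.06673495  0.83209227 -0.20138602]
[ 0.52116006 -0.05122966  0.18      ]
255 0.0002 0.0176 0.0150 4.35 -0.00 -0.02; 255 0.0002 0.0186 0.0136 4.35 -0.00 -0.02; 255 0.0002 0.0196 0.0121 4.35 -0.00 -0.02; 255 0.0001 0.0205 0.0106 4.35 -0.00 -0.02
[(np.float64(336.4543369284725), np.float64(241.50458313786865)), (np.float64(278.979603385903), np.float64(202.7041295515278)), (np.float64(317.13302072516075), np.float64(248.1491670113776)), (np.float64(290.95153053080844), np.float64(198.878214649888))]
[(np.float64(336.5229613805906), np.float64(239.58784766018886)), (np.float64(278.83188332995945), np.float64(200.8729326669645)), (np.float64(317.0626939353728), np.float64(245.85125422095194)), (np.float64(290.80319044489767), np.float64(196.83033542462954))]
scene cornL (0.875, 4.5, 0.69)
scene cornF (-0.375, 0.75, 0.81)
scene cornR (0.0, -0.125, 0.93)
side cornL (1.375, -5.0, 0.49)
side cornF (0.0, 1.125, 0.82)
side cornR (0.0, -0.125, 0.93)
```

View pics/c8.png

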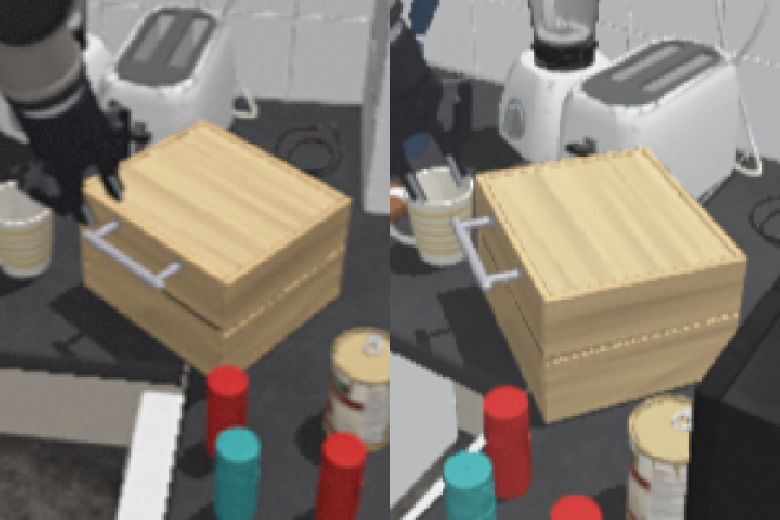

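The lid rests on its seal, slightly ajar at the front right corner (225, 330). The box hasn't moved. Next I'll shut the fingers and hover over the panel.

Request:
play_rows(
  plan="255 0 0.0176 0.006 4.35 0 0; 255 0 0.0186 0.010 4.35 0 0; 255 0 0.0196 0.012 4.35 0 0; 255 0 0.0205 0.011 4.35 0 0; 255 0 0 0.01 0 0 0; 255 0 0 0 0 0 0",
)

```text
time: 23.82
eef_pos: [0.5148, -0.0506, 0.1861]
tcp_rot: [-0.005, 0.754, 0.656, -0.003]
force: [-0.9, 0.0, -0.1]
grip_width: -0.002
gripper_force: 0.0
```

Request:
play_rows(
  plan="255 0 0.003 0.006 0 0 0; 255 0 0.003 0.006 0 0 0; 255 0 0 0.005 0 0 0; 255 0 0 0.003 0 0 0; 255 0 0 0 0 0 0",
)

```text
time: 24.45
eef_pos: [0.522, -0.0518, 0.1682]
tcp_rot: [-0.003, 0.754, 0.656, -0.002]
force: [0.2, -0.3, 0.3]
grip_width: 0.001
gripper_force: 0.0
```

Request:
play_rows(
  plan="255 0 0 0.002 0 0 0; 255 0 0 0.002 0 0 0; 255 0 0 0.002 0 0 0; 255 0 0 0.001 0 0 0; 255 0 0 0.001 0 0 0; 255 0 0 0 0 0 0",
)

```text
time: 25.2
eef_pos: [0.5221, -0.0518, 0.1602]
tcp_rot: [-0.003, 0.754, 0.656, -0.001]
force: [0.2, -0.0, 0.3]
grip_width: -0.001
gripper_force: 0.0
```

Request:
play_rows(
  plan="255 0 0 0.001 0 0 0; 255 0 0 0.001 0 0 0; 255 0 0 0 0 0 0",
)

```text
time: 25.58
eef_pos: [0.5222, -0.0518, 0.1585]
tcp_rot: [-0.003, 0.754, 0.656, -0.001]
force: [-0.7, 0.4, 1.5]
grip_width: -0.003
gripper_force: 1.0
```

Request:
play_rows(
  plan="255 0 0 0.001 0 0 0; 255 0 0 0.001 0 0 0; 255 0 0 0.001 0 0 0; 255 0 0 0 0 0 0",
)

```text
time: 26.08
eef_pos: [0.5222, -0.0518, 0.1567]
tcp_rot: [-0.002, 0.754, 0.656, -0.001]
force: [-4.0, 0.5, 11.9]
grip_width: 0.003
gripper_force: 6.0
```

Request:
play_rows(
  plan="255 0 0 0.001 0 0 0; 255 0 0 0.001 0 0 0; 255 0 0 0 0 0 0",
)

```text
time: 26.45
eef_pos: [0.5219, -0.0518, 0.1552]
tcp_rot: [-0.002, 0.754, 0.657, -0.001]
force: [-6.0, 0.3, 16.9]
grip_width: -0.001
gripper_force: 8.3
```

Request:
play_rows(
  plan="255 0 -0.0005 0.001 0 0 0; 255 0 -0.0005 0.001 0 0 0; 255 0 0 0 0 0 0",
)

```text
time: 26.82
eef_pos: [0.5213, -0.0517, 0.1534]
tcp_rot: [-0.002, 0.754, 0.656, -0.001]
force: [-5.7, 1.1, 17.3]
grip_width: 0.003
gripper_force: 8.5
```

Request:
play_rows(
  plan="255 0 -0.0004 0.001 0 0 0; 255 0 -0.0004 0.001 0 0 0; 255 0 0 0 0 0 0",
)

```text
time: 27.2
eef_pos: [0.5207, -0.0516, 0.1515]
tcp_rot: [-0.002, 0.754, 0.656, -0.001]
force: [-5.8, 0.7, 17.6]
grip_width: -0.002
gripper_force: 8.8
```

Request:
play_rows(
  plan="255 0 -0.0004 0.001 0 0 0; 255 0 -0.0003 0.0007 0 0 0; 255 0 0 0 0 0 0",
)

```text
time: 27.58
eef_pos: [0.5202, -0.0515, 0.15]
tcp_rot: [-0.001, 0.754, 0.657, -0.001]
force: [-4.6, 1.1, 18.2]
grip_width: 0.001
gripper_force: 9.2
```

Request:
play_rows(
  plan="255 0 -0.0003 0.0007 0 0 0; 255 0 0 0.0005 0 0 0; 255 0 0 0 0 0 0",
)

```text
time: 27.95
eef_pos: [0.5202, -0.0516, 0.1494]
tcp_rot: [-0.001, 0.754, 0.656, -0.0]
force: [-5.6, 1.1, 21.1]
grip_width: 0.001
gripper_force: 11.0
```

Request:
play_rows(
  plan="255 0 -0.0002 0.0007 0 0 0; 255 0 0 0 0 0 0; 255 0 0 0 0 0 0",
)

```text
time: 28.32
eef_pos: [0.5202, -0.0516, 0.149]
tcp_rot: [-0.001, 0.754, 0.656, -0.0]
force: [-5.1, 1.2, 23.3]
grip_width: -0.001
gripper_force: 12.0
```

Request:
play_rows(
  plan="255 0 0 -0.001 0 0 0; 255 0 0 -0.002 0 0 0; 255 0 0 -0.003 0 0 0; 255 0 0 -0.01 0 0 0; 255 0 0 -0.03 0 0 0; 255 0 0 -0.05 0 0 0; 255 0 -0.03 -0.03 0 0 0; 255 0 -0.05 0 0 0 0; 255 0 0 0 0 0 0",
)

```text
time: 29.45
eef_pos: [0.4378, -0.0399, 0.2726]
tcp_rot: [-0.003, 0.754, 0.656, -0.002]
force: [-0.0, -0.9, 0.1]
grip_width: 0.005
gripper_force: 0.0
```

```bash
python3 - <<'E'
from lid import *
a=snap('scene','a9.png');b=snap('side','b9.png');print(arm.sense()['eef_pos'],arm.sense()['force'])
A=cv2.imread('pics/a9.png')[130:330,250:400];Bb=cv2.imread('pics/b9.png')[130:330,260:410]
cv2.imwrite('pics/c9.png',cv2.resize(np.hstack([A,Bb]),None,fx=2.6,fy=2.6,interpolation=3))
from cmp import sh
for f,pts in (('a',dict(topF=(336,242),botF=(333,272),botR=(380,243),tin=(390,270),hand=(310,240))),('b',dict(topF=(318,250),botF=(322,290),mug=(270,215),hand=(300,225)))):
    for k,(x,y) in pts.items(): print(f,k,'8->9',sh(f+'8.png',f+'9.png',x,y),'0->9',sh(f+'.png',f+'9.png',x,y))
E
```

```text
[ 0.44079366 -0.04064529  0.27268337] [ 1.32094248 -0.16546402  0.22725984]
a topF 8->9 (-0.625, 2.0, 0.99) 0->9 (-5.0, -4.875, 0.44)
a botF 8->9 (0.0, 0.0, 1.0) 0->9 (0.0, 0.125, 0.99)
a botR 8->9 (0.0, -0.125, 1.0) 0->9 (0.125, 0.0, 0.99)
a tin 8->9 (0.0, 0.0, 1.0) 0->9 (0.0, 0.0, 1.0)
a hand 8->9 (-0.5, 2.125, 0.94) 0->9 (1.875, -5.0, 0.31)
b topF 8->9 (-0.75, 2.125, 0.98) 0->9 (4.0, -3.25, 0.51)
b botF 8->9 (0.0, 0.0, 1.0) 0->9 (-0.125, 0.0, 1.0)
b mug 8->9 (0.0, 0.0, 0.96) 0->9 (0.0, 0.0, 1.0)
b hand 8->9 (-0.25, 2.875, 0.98) 0->9 (5.0, -1.75, 0.63)
```

View pics/c9.png

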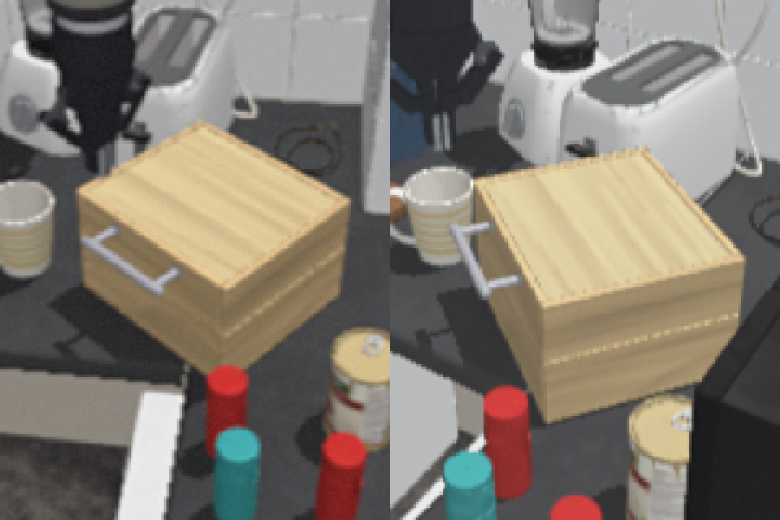

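The lid is shut flush: its front edge came down about 7 mm (2.0 px) with no gap left, and the box, mug and tomato tin haven't moved. I'm handing the job in.

```bash
python3 -c "
from station import arm
print(arm.finish_job())"
```

```text
the job is handed in; nothing more can be done
None
```

The pantry box is shut and flush, and the job was handed in at about 29.5 s: I unlocked the stay, lowered the lid in the grip and pressed it home with about 23 N, and the images show the box, mug and tomato tin unmoved (I couldn't see inside after shutting).

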